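# Pin the carving spit's spindle

### The job

Lock the hand-turned spit head for the carver: put the red-headed pin into the bore on top of the red bearing stand, turn the black hand wheel until the spindle's hidden cross-hole comes under the pin and it drops in, then press the pin down until its head sits flush on the stand. Stop turning as soon as the pin has caught, never force the pin, and leave the other pins and the things on the table where they are. Let go of everything at the end.

Things in the scene. Friction and masses are not known exactly. Their poses are not given: they have to be found in the camera images.
- spit_head: Red bearing stand fixed to the table, with a grey base plate 150 x 110 x 10 mm. Origin: centre of the plate's underside, on the table; z up, y level along the spindle's axis towards the hand wheel. Red housing 60 x 60 mm in plan, flat top 113 mm above the table; the pin in the bore stands above it. A stub 30 mm thick for the spit sticks out to y = -58 mm at axis height.
- spindle_mid (a point): Fixed point on the spindle's axis below the bore, 75 mm above the table. The 36 mm spindle turns about y, either way without end, light friction (2 N at the rim; about 8 N if pinched by fingers that do not tilt along). Its one cross-hole, 14.5 mm wide, goes right through, is hidden, unmarked, at an unknown angle at least 0.6 rad off; it meets the bore every half turn. A pin caught in it blocks the spindle.
- pin_seat (a point): Where the pin's foot is when the pin is home: 43 mm above the table on the bore's axis. Before the cross-hole is in line the foot rests on the spindle, 93 mm up; then it falls by its weight to about 55 mm, onto a friction plug that yields at about 6 N and does not spring back. Forcing: over 80 N between pin and stand or spindle; the rim has a 3 to 1 lever on a caught pin.
- bore (a point): Centre of the mouth of the pin bore in the top of the red housing, 113 mm above the table, right above the middle of the spindle. Vertical round bore 13.5 mm wide with a 2 mm chamfer, 19 mm long down to the spindle. Axes as the spit_head.
- wheel_centre (a point): Centre of the black hand wheel: plain unmarked upright disc, 100 mm diameter, 14 mm thick along y (its axis), 75 mm above the table, 90 mm from the bore along +y. This point does not turn with the wheel; axes as spit_head. Rim top 125 mm above the table; it can be pinched across its 14 mm from above and carried round part of a turn. Only a 20 mm shaft in the 53 mm between housing and wheel.
- lock_pin: The locking pin: round steel shank of 12 mm diameter and 70 mm length with a 2 mm chamfered foot, under a red plastic round head of 24 mm diameter and 22 mm height (92 mm overall, about 80 g). Origin: centre of the foot; z along the pin to the head. Starts upright in one of the rack's three holes.
- rack: Wooden pin rack 150 x 60 x 40 mm, fixed to the table; origin: centre of its underside, x along its length. Three holes 14 mm wide, 30 mm deep, at x = -45, 0 and 45 mm; the pins' feet stand 10 mm above the table, so the red pin's head spans 80 to 102 mm above the table.
- blue_pin: Shorter pin (55 mm shank, 24 mm blue head 22 mm high, 77 mm overall) in the rack; not for this job. Origin: foot.
- white_pin: Shorter pin (55 mm shank, 24 mm white head 22 mm high, 77 mm overall) in the rack; not for this job. Origin: foot.
- oil_can: Steel conical oil can, 84 mm diameter at its foot, 150 mm high, standing. Origin: underside.
- pepper_mill: Dark wooden pepper mill, 56 mm diameter, 175 mm high, standing. Origin: underside.
- sauce_cup: White ceramic cup, 76 mm diameter, 55 mm high. Origin: underside.
Things that resemble listed ones, but are neither listed nor needed, are in the scene too. Leave any green look-alike of the spit_head alone.

How it is judged:
By the outcome, as a careful person would: the job done as asked, in the order asked, and still so for the second after the job is handed in, with the robot touching nothing.
It also fails if it takes over 72 s, if anything falls off the work surface, if the arm or the gripper's body presses on something with over 40 N, if the wrist force passes 120 N, or if a joint passes its speed limit or range.

### The arm

A 7-joint arm with a two-finger parallel gripper is mounted at the origin on the work surface. World frame = base frame: x ahead of the robot, y to its left, z up, the work surface at z = 0. Lengths are in mm, angles in rad, forces in N, time in s.
With the tool pointing down it reaches from about 400 to 900 mm from the base axis. Payload 5.5 kg.
Tool frame: the origin (TCP) lies midway between the tips of the shut fingers; the grasp point (between the pads) lies 19 mm behind it; z points along the fingers, y is the line along which they close (so a half turn about z gives the same grasp; the last joint's range is limited). The gripper opens to 85 mm and grips with 20 to 120 N. Pads are 22 mm wide; open, the fingers measure 114 mm over their backs; the gripper's body (76 mm by 85 mm) begins 54 mm behind the grasp point. The pads swing forward as they close: fully open they stand 13 mm farther back than shut.
Start: joints at [1.534, 0.501, -0.427, 1.55, 0.221, 1.138, -0.21], TCP at [191.997, -620.997, 231.31] pointing down, gripper open.
Joint ranges: [-2.88, 2.88], [-0.31, 2.03], [-1.54, 1.56], [0.2, 2.42], [-1.41, 4.55], [0.19, 2.02], [-2.57, 2.57]. Speed limits (rad/s): [2.57, 2.57, 3.14, 3.14, 3.14, 3.14, 3.14].

### API

Orientations are given as a unit quaternion [x, y, z, w].
In Python, from rig import robot, cams gives the robot as it stands. The module is installed in compiled form; this text tells all that it offers. Calls block until the motion is done:
- robot.reach(position, orientation): joint-space move of the TCP to a pose.
- robot.move_l(position, ori=None, feed=150, force_limit=None): straight line of the TCP; ori=None keeps the orientation; feed is the mean speed in mm/s. With force_limit (N) it stops when the force on the tool has changed by that much, and returns True; else False.
- robot.set_joints(angles): joint-space move.
- robot.move_gripper(opening, grip_force=None): finger opening in mm; grip_force is the grip in N (None keeps the last); returns when the fingers have stopped.
- robot.hold(seconds).
- robot.solve_ik(position, orientation): joint angles nearest the present ones, or None.
- robot.read_state(): the state.
- cams.grab_frame(name): name is "side" or "top" or "wrist"; returns the picture (480x640x3 uint8, red, green, blue); there is no depth.
- cams.calibration(name): a dict with "mtx" (3x3 intrinsics, pixels), "R" (3x3) and "t" (3): a world point X has camera coordinates R X + t. Camera axes: x right, y down, z forward; pixel columns grow to the right and rows downward; lengths in mm; the calibration is good to about 2 mm. A picture is of the moment at which its call begins: read the wrist's pose just before it. calibration takes no time and is no camera call; for the wrist camera it gives the pose at the moment of the call.
A pose or a line that the arm cannot do raises robot.MotionError and nothing moves.
- robot.finish_job(): hands the job in; it is judged then, once.
The state is a dict: "clock": time; "q": joint angles; "qvel": joint speeds; "tau": joint torques, N m; "tcp_pos": TCP position; "tool_rot": TCP orientation; "contact_force": force on the tool from outside, world axes, zero at the start; "ft_torque": the same for the moment, N m; "gripper_width": finger opening in mm; "gripper_force": force on a finger pad.
Only numpy, scipy, OpenCV 4.12 (cv2) and the standard library are available. Lean on these libraries where they do the work, as an engineer would, in place of code of your own. Each camera call takes 0.05 s, during which the arm holds its last target. There are 200 camera calls.

## Working session

There is one attempt and no reset: what is moved stays moved. The work goes in short steps, each a Python script; the robot and the scene stay as the last script left them, time stands still between calls to the robot, and variables do not carry over. Pictures are saved under pics/ and viewed, at most 10 in all, crops included, and the job is handed in when it is done.

```bash
mkdir -p pics
python3 - <<'E'
from rig import robot,cams
import cv2
for n in("top","side"):
    cv2.imwrite(f"pics/{n}0.png",cams.grab_frame(n)[:,:,::-1]); c=cams.calibration(n); print(n,c["mtx"].round(1).tolist(),c["R"].round(3).tolist(),c["t"].round(1).tolist())
s=robot.read_state();print(s["tool_rot"],s["clock"])
E
```

```text
top [[544.4, 0.0, 324.6], [0.0, 544.4, 246.3], [0.0, 0.0, 1.0]] [[-0.127, -0.992, -0.006], [-0.971, 0.126, -0.203], [0.202, -0.02, -0.979]] [40.1, 474.7, 1103.2]
side [[559.6, 0.0, 327.4], [0.0, 559.6, 239.8], [0.0, 0.0, 1.0]] [[0.997, -0.068, -0.022], [-0.056, -0.566, -0.823], [0.043, 0.822, -0.568]] [-476.6, 120.5, 1257.2]
[ 9.88787368e-01  1.49327689e-01 -9.45615013e-05 -8.79628408e-04] 0.1
```

View pics/top0.png

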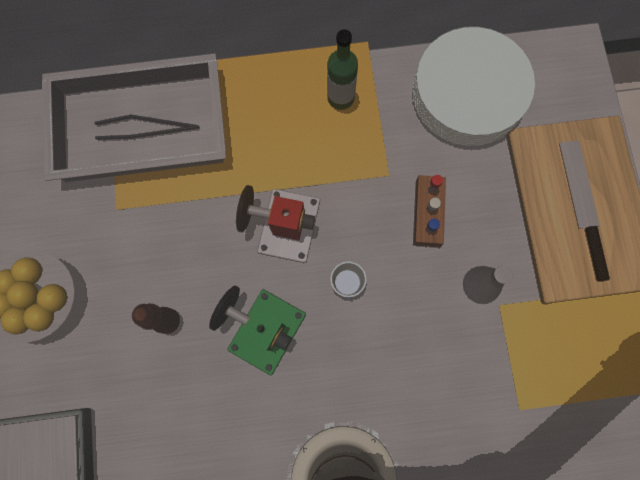

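View pics/side0.png

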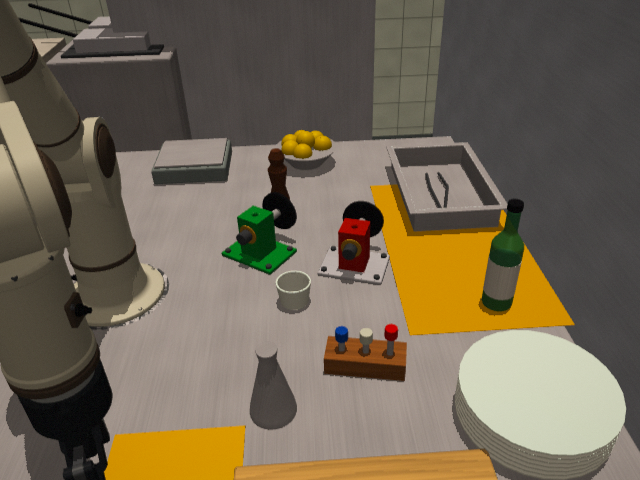

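The top picture shows the red stand with its bore at about (286,212), its wheel at (245,208), and a green look-alike at (267,330). The rack is at (431,211), with pins red (437,182), white (435,204) and blue (434,225). The red-housed stand on the grey plate and the tall red-headed pin fit the description. I'll confirm with an enlarged crop.

Run:
```python
import cv2,numpy as np
a=cv2.imread("pics/top0.png")
A=cv2.resize(a[170:270,230:330],(480,480),interpolation=cv2.INTER_CUBIC); B=cv2.resize(a[165:265,380:480],(480,480)[:2],interpolation=cv2.INTER_CUBIC)
C=np.hstack([A,B]);C=cv2.resize(C,(800,400));C=cv2.convertScaleAbs(C,alpha=1.7);cv2.imwrite("pics/crop1.png",C)
```

```text
(no output)
```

View pics/crop1.png

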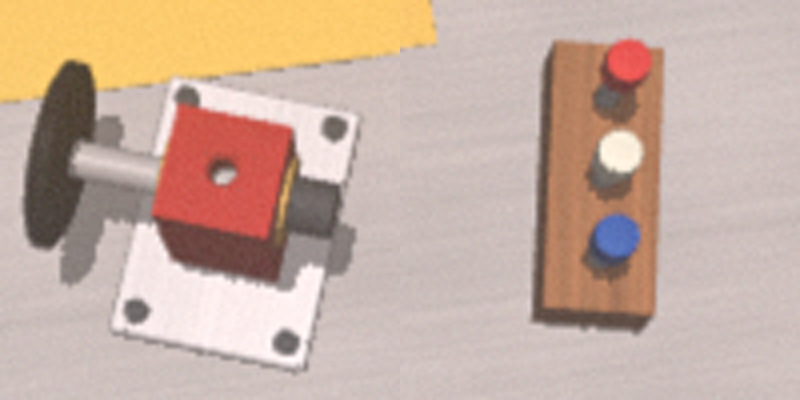

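Crop, mapped back to the full picture: bore at (285.5,212.8), and the housing's top corners are clear. Red head top at (437,180.5), white at (435,202.5), blue at (434,224). The red stand and the red pin at the rack's end are confirmed.

```bash
cat > h.py <<'E'
import numpy as np,cv2
from scipy.spatial.transform import Rotation as Ro
from rig import robot,cams
def unproj(n,uv,z,c=None):
    c=c or cams.calibration(n); R,t=np.array(c["R"]),np.array(c["t"])
    d=R.T@np.linalg.inv(c["mtx"])@[uv[0],uv[1],1]; C=-R.T@t
    return C+d*(z-C[2])/d[2]
def proj(n,X,c=None):
    c=c or cams.calibration(n); p=np.array(c["mtx"])@(np.array(c["R"])@X+np.array(c["t"])); return p[:2]/p[2]
def down(yaw):  # tool z down; tool y axis along world direction yaw (mod pi)
    y=np.array([np.cos(yaw),np.sin(yaw),0]);z=np.array([0,0,-1.])
    return Ro.from_matrix(np.c_[np.cross(y,z),y,z]).as_quat()
E
python3 - <<'E'
from h import *
f=lambda x,y:(230+x/4,170+y/4)
g=lambda x,y:(380+(x-400)/4,165+y/4)
b=unproj("top",f(222,171),113);print("bore",b)
T=[unproj("top",f(*p),113) for p in[(180,105),(293,128),(268,237),(155,214)]]
P=[unproj("top",f(*p),10) for p in[(170,78),(360,116),(305,370),(112,330)]]
for q in(T,P):
    q=np.array(q);print(q.mean(0),[np.linalg.norm(q[i]-q[i-1]).round(1) for i in range(4)])
    d=(q[0]+q[3]-q[1]-q[2]);print("yaw",np.arctan2(d[1],d[0])); d=(q[0]+q[1]-q[2]-q[3]);print("yaw x",np.arctan2(d[1],d[0]))
r=unproj("top",g(628,62),102);w=unproj("top",g(621,150),87);bl=unproj("top",g(616,236),87)
print(r,w,bl,np.linalg.norm(r-w),np.linalg.norm(w-bl))
for n,X in(("side",b),("side",r)):print(proj(n,X))
d=r-bl;print("rack yaw",np.arctan2(d[1],d[0]))
E
```

```text
bore [541.58540019  50.18740323 113.        ]
[541.61156602  49.16947038 113.        ] [np.float64(58.3), np.float64(58.9), np.float64(58.1), np.float64(58.3)]
yaw 1.2350489114940715
yaw x -0.3318787259687117
[540.56818491  49.92720945  10.        ] [np.float64(146.6), np.float64(108.7), np.float64(146.7), np.float64(108.0)]
yaw 1.2360868447523432
yaw x -0.3284814584051116
[ 572.91012925 -267.59665665  102.        ] [ 530.76454378 -259.69490283   87.        ] [ 485.71379186 -249.41880681   87.        ] 45.427833849039104 46.207882417588486
[353.11206173 225.86597025]
[389.1114867  326.62117814]
rack yaw -0.20552669029573117
```

```bash
cat >> h.py <<'E'
def wpose(B,yaw,phi,rt=23,sgn=1,psi=None):
    """TCP pose with the wheel rim between pads at angle phi about spindle; psi = tool tilt"""
    psi=phi if psi is None else psi
    y=np.array([np.cos(yaw),np.sin(yaw),0]);x=np.array([y[1],-y[0],0]);Z=np.array([0,0,1.])
    W=np.array([B[0],B[1],75])+90*y
    rad=lambda a:np.sin(a)*x+np.cos(a)*Z
    z=-rad(psi);yy=sgn*y
    return W+(rt+19)*rad(phi)+19*z, Ro.from_matrix(np.c_[np.cross(yy,z),yy,z]).as_quat()
E
python3 - <<'E'
from h import *
B=[541.5,49.7];yaw=1.238
for s in(1,-1):
    print(s,[None if (q:=robot.solve_ik([573,-268,z],down(yaw if s>0 else yaw-np.pi))) is None else q for z in(190,)])
    print([None if (q:=robot.solve_ik(*wpose(B,yaw,p,sgn=s))) is None else np.round(q,2).tolist() for p in(-.9,-.7,-.5,0,.5,.7,.9)])
E
```

```text
1 [array([ 1.06880725,  0.68882338, -0.9965876 ,  1.62367333,  0.61678229,
        1.17496614,  1.16661562])]
[[-0.18, 0.67, -0.65, 2.35, 1.92, 1.16, -1.14], [0.11, 0.63, -0.87, 2.28, 1.74, 0.99, -0.82], [0.28, 0.61, -0.97, 2.17, 1.45, 0.86, -0.45], [0.27, 0.63, -0.73, 1.81, 0.53, 0.9, 0.54], [0.43, 1.09, -1.05, 1.37, 0.54, 1.51, 0.63], [0.39, 1.22, -1.04, 1.18, 0.47, 1.7, 0.68], [0.33, 1.34, -1.03, 0.98, 0.4, 1.89, 0.72]]
-1 [array([ 0.74760881,  0.5213294 , -0.48380792,  1.63467318,  0.26994126,
        1.05258322, -1.71973863])]
[[-0.57, 0.58, -0.21, 2.36, 1.89, 0.92, 1.88], [-0.84, 0.46, 0.24, 2.31, 1.65, 0.46, 2.17], [-1.26, 0.58, 0.91, 2.22, -0.41, 0.2, -2.04], [0.19, 0.6, -0.61, 1.81, 0.44, 0.87, -2.54], [0.31, 0.96, -0.76, 1.37, 0.31, 1.43, -2.35], [0.26, 1.08, -0.7, 1.18, 0.2, 1.63, -2.27], [0.2, 1.21, -0.62, 0.99, 0.09, 1.83, -2.22]]
```

Run:
```python
from h import *
robot.reach([573,-268,210],down(1.238)); robot.move_gripper(50)
c=cams.calibration("wrist");im=cams.grab_frame("wrist")
cv2.imwrite("pics/w1.png",im[:,:,::-1]);print(proj("wrist",np.array([573,-268,102]),c),robot.read_state()["clock"])
h=cv2.cvtColor(im,cv2.COLOR_RGB2HSV);m=cv2.inRange(h,(0,150,70),(8,255,255))|cv2.inRange(h,(172,150,70),(180,255,255))
n,l,st,ce=cv2.connectedComponentsWithStats(m)
for i in range(1,n):
    if st[i,4]>200:print(st[i],ce[i],unproj("wrist",ce[i],102,c))
np.savez("w1.npz",**{k:np.array(v) for k,v in c.items()})
```

```text
[315.39330423 229.87046903] 2.475
[295 217  37  34 953] [313.18782791 233.69359916] [ 574.99450105 -270.22643448  102.        ]
```

View pics/w1.png

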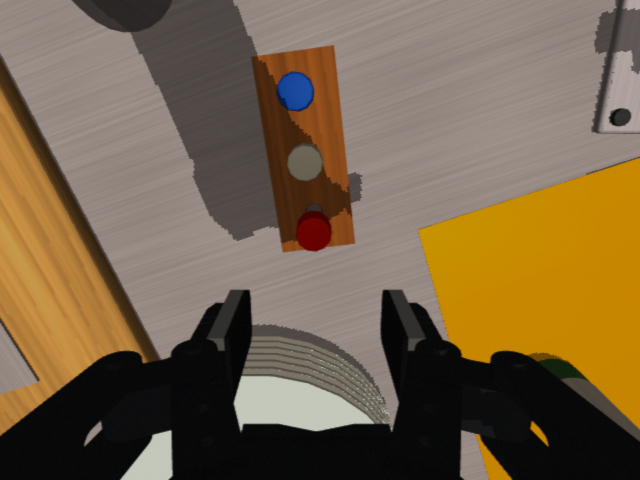

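Wrist picture: red head top at about (314,231), which puts it at (574.5,-269.5), within 2 mm of the top-camera value. White is at (305,162), blue at (295,91), and the fingers clear both. Next I grasp, lift and carry to the bore.

Run:
```python
from h import *
o=down(1.238)
robot.move_l([574,-269,72],o,feed=120,force_limit=15)
robot.move_gripper(15,40);s=robot.read_state();print(s["gripper_width"],s["tcp_pos"],s["contact_force"])
robot.move_l([574,-269,190],feed=150)
robot.reach([541.5,49.7,190],o)
s=robot.read_state();print(s["gripper_width"],s["tcp_pos"],s["contact_force"],s["ft_torque"],s["clock"])
c=cams.calibration("wrist")
w=cams.grab_frame("wrist");t=cams.grab_frame("side");u=cams.grab_frame("top")
f=proj("side",np.array([541.5,49.7,120]));print(f,proj("wrist",np.array([541.5,49.7,113]),c),proj("wrist",np.array([541.5,49.7,128]),c))
A=cv2.resize(t[150:290,290:430],(500,500),interpolation=3)[:,:400]
B=cv2.resize(w[130:480,170:470],(400,500))
cv2.imwrite("pics/ins.png",cv2.convertScaleAbs(np.hstack([A,B]),alpha=1.5)[:,:,::-1])
```

```text
22.160786324135948 [ 574.50933362 -269.42584679   72.85030309] [-0.44108852 -0.10543279  3.99505497]
22.591040882992278 [542.05850674  47.84156801 189.65022002] [ 0.67310522  0.84414682 -1.42884742] [-0.06416502 -0.00222524  0.0312299 ] 6.275
[353.11070461 223.37149516] [317.77645288 242.96249531] [317.88467224 251.49459104]
```

View pics/ins.png

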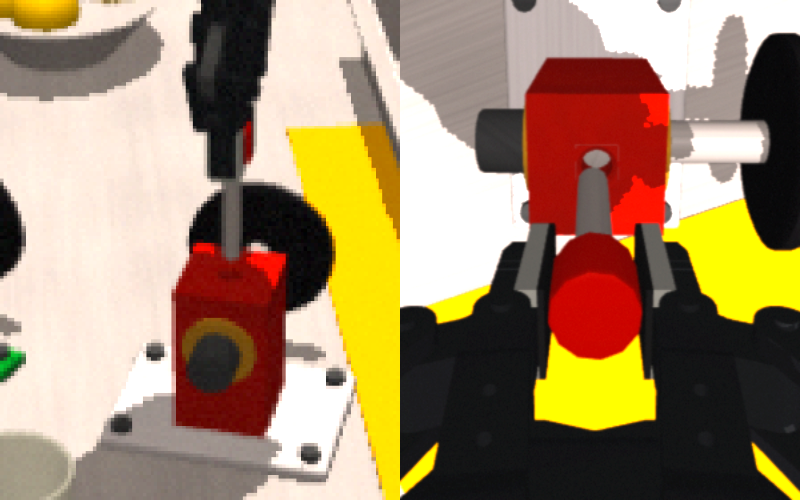

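The side view shows the pin hanging upright over the housing. In the wrist crop, the bore mouth at crop (597,162), full (317.8,243), matches my predicted bore pixel exactly. The TCP has settled about 2 mm off in y, so I'll correct that and lower guardedly.

Run:
```python
from h import *
o=down(1.238); T=np.array([541.5,49.7])
cmd=T.copy()
for i in range(2):
    robot.move_l([*cmd,182],o,feed=60);robot.hold(.3);p=robot.read_state()["tcp_pos"];print(p);cmd=cmd+T-p[:2]
robot.move_l([*cmd,182],o,feed=60)
hit=robot.move_l([*cmd,154],feed=40,force_limit=6);s=robot.read_state();print(hit,s["tcp_pos"],s["contact_force"],s["clock"])
robot.hold(.2);s=robot.read_state();print(hit,s["tcp_pos"],s["contact_force"],s["clock"])
```

```text
[541.58332196  49.7998328  182.13392147]
[541.41057275  49.5906384  181.98377572]
True [541.46183039  49.52468721 155.61495473] [-0.80995859 -0.27656596  4.81635172] 8.4417
True [541.36365706  49.5417384  155.61881461] [-0.57307412 -0.03385395  5.17013218] 8.6417
```

```bash
cat >> h.py <<'E'
B=[541.5,49.7];YAW=1.238
def redbox(im,X,r=4):
    u,v=np.round(proj("side",np.array(X))).astype(int);p=im[v-r:v+r+1,u-r:u+r+1].astype(int)
    return int(((p[...,0]>70)&(p[...,0]>2*p[...,1])&(p[...,0]>2*p[...,2])).sum())
def up(): # red pixels at the head's raised position / dropped position
    im=cams.grab_frame("side"); return redbox(im,[*B,174]),redbox(im,[*B,136])
E
python3 - <<'E'
from h import *
robot.move_gripper(50); robot.hold(.1)
p=robot.read_state()["tcp_pos"];robot.move_l([p[0],p[1],222],feed=150)
y=np.array([np.cos(YAW),np.sin(YAW),0])
robot.move_l(np.array([*B,222])+90*y,feed=200); robot.move_gripper(36)
robot.reach(*wpose(B,YAW,-.7,rt=75)); robot.hold(.3)
s=robot.read_state();print(s["tcp_pos"],wpose(B,YAW,-.7,rt=75)[0],s["clock"])
print(up())
t=cams.grab_frame("side");u=cams.grab_frame("top")
A=cv2.resize(t[130:290,270:430],(400,400),interpolation=3);C=cv2.resize(u[140:270,200:330],(400,400),interpolation=3)
cv2.imwrite("pics/wh.png",cv2.convertScaleAbs(np.hstack([A,C]),alpha=1.5)[:,:,::-1])
E
```

```text
[525.72444834 150.2978763  132.45878814] [525.23651689 150.54625193 132.36316405] 12.0917
(79, 14)
```

View pics/wh.png

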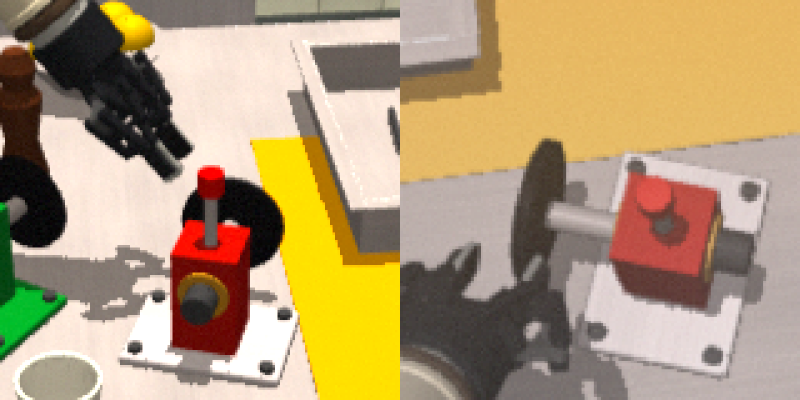

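The pin stands upright in the bore (head at side px ~(354,203)) and the open fingers point along the wheel rim. Next I grip lightly and turn in small guarded steps, checking the pin after each.

```bash
cat >> h.py <<'E'
def stroke(a,b,step=.08,lim=8):
    """approach at a, pinch, carry to b; True if the pin has caught"""
    robot.move_l(*wpose(B,YAW,a),feed=100,force_limit=15)
    robot.move_gripper(8,20);robot.hold(.1)
    s=robot.read_state();print("grip",s["gripper_width"],np.round(s["contact_force"],1),np.round(s["tcp_pos"]-wpose(B,YAW,a)[0],1))
    n=int(np.ceil(abs(b-a)/step)); caught=False
    for i,p in enumerate(np.linspace(a,b,n+1)[1:]):
        try: hit=robot.move_l(*wpose(B,YAW,p),feed=25,force_limit=lim)
        except robot.MotionError as e: print("ME",p,e);break
        u=up();s=robot.read_state();print(round(p,2),hit,u,np.round(s["contact_force"],1),round(s["clock"],2))
        if u[0]<40 : caught=True;break
        if hit:break
    return caught,p
def release(p,rt=80):
    robot.move_gripper(36)
    robot.move_l(*wpose(B,YAW,p,rt=rt),feed=150)
E
python3 - <<'E'
from h import *
print(stroke(-.7,.7))
E
```

```text
grip 13.389524851469842 [-5.  -1.9  5.9] [-0.4 -0.5  0.6]
-0.62 False (74, 13) [-6.  -1.1  5.5] 13.66
-0.54 False (81, 14) [-4.  -0.7  5.1] 14.01
-0.47 False (70, 14) [-4.6 -2.2  5.6] 14.37
-0.39 False (71, 14) [-2.6 -1.9  4.9] 14.72
-0.31 False (71, 14) [-3.7 -2.9  5.7] 15.05
-0.23 False (71, 12) [-2.4 -3.   6.3] 15.37
-0.16 False (81, 11) [-1.4 -3.4  7.3] 15.67
-0.08 False (72, 10) [-0.8 -3.3  7.2] 15.97
0.0 False (81, 9) [-1.2 -4.7  6.5] 16.27
0.08 False (72, 10) [-1.3 -3.3  7.4] 16.57
0.16 False (70, 10) [-0.6 -3.1  6.8] 16.87
0.23 False (70, 13) [-0.3 -3.4  7. ] 17.17
0.31 False (72, 14) [-0.7 -3.7  7.7] 17.47
0.39 False (71, 14) [-0.8 -4.1  7.2] 17.77
0.47 False (72, 14) [-0.5 -3.4  5.6] 18.07
0.54 False (71, 14) [-0.3 -3.8  6.6] 18.37
0.62 False (71, 14) [ 1.6 -5.   6.1] 18.67
0.7 False (71, 14) [ 1.8 -4.9  5.5] 18.97
(False, np.float64(0.7))
```

Run:
```python
from h import *
release(.7); robot.reach(*wpose(B,YAW,0,rt=100)); robot.reach(*wpose(B,YAW,-.7,rt=75)); robot.hold(.2)
print(stroke(-.7,.7))
```

```text
grip 13.41825778705646 [-6.1 -1.9  5.5] [-0.4 -0.4  0.6]
-0.62 False (71, 14) [-5.4 -2.3  5.6] 23.38
-0.54 False (72, 14) [-4.4 -1.5  5. ] 23.73
-0.47 False (71, 14) [-3.4 -2.7  6.8] 24.1
-0.39 False (72, 14) [-3.6 -2.4  5.4] 24.47
-0.31 False (71, 14) [-2.6 -2.7  5.1] 24.81
-0.23 False (72, 12) [-2.2 -2.6  6.6] 25.12
-0.16 False (66, 17) [-1.2 -2.9  6.8] 25.43
-0.08 False (0, 78) [-1.9 -4.1  7.8] 25.73
(True, np.float64(-0.07777777777777772))
```

The pin has caught: it dropped at phi ≈ -0.1 with only small forces. I'll let go of the wheel and press.

Run:
```python
from h import *
release(-.08,rt=110)
robot.move_gripper(0)
o=down(YAW); robot.reach([*B,222],o); robot.hold(.2);p=robot.read_state()["tcp_pos"]
cmd=np.array(B)*2-p[:2]; print(p)
robot.move_l([*cmd,160],o,feed=100); robot.hold(.2); print(robot.read_state()["tcp_pos"],up())
for i in range(4):
    hit=robot.move_l([*cmd,133.5],feed=20,force_limit=18);s=robot.read_state();print(hit,np.round(s["tcp_pos"],2),np.round(s["contact_force"],1),s["clock"])
    if s["tcp_pos"][2]<136: break
t=cams.grab_frame("side");cv2.imwrite("pics/pr.png",cv2.convertScaleAbs(cv2.resize(t[150:290,280:420],(560,560),interpolation=3),alpha=1.5)[:,:,::-1])
```

```text
[541.08436151  51.2790553  221.76158552]
[542.47077047  48.20031281 160.7360355 ] (0, 76)
True [542.48  48.52 135.21] [-0.4 -1.   4.8] 30.1917
```

View pics/pr.png

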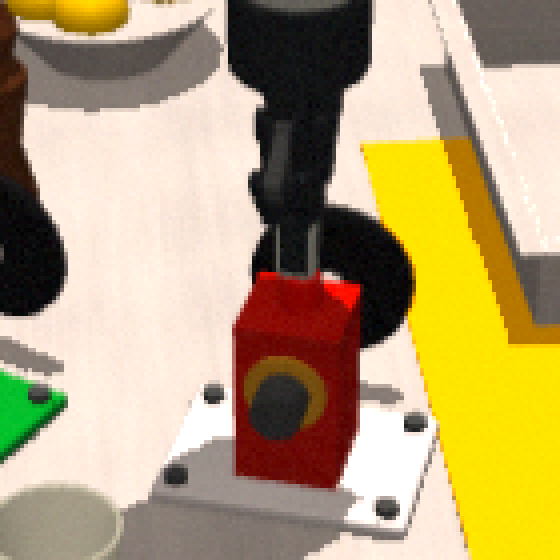

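The fingers stopped on the head at 135.2 mm, where the expected flush height is 135. One more guarded press will confirm it, then I retreat and look.

Run:
```python
from h import *
p=robot.read_state()["tcp_pos"]
hit=robot.move_l([p[0],p[1],133],feed=15,force_limit=25);s=robot.read_state();print(hit,np.round(s["tcp_pos"],2),np.round(s["contact_force"],1))
robot.move_l([p[0],p[1],230],feed=150);robot.hold(.3)
t=cams.grab_frame("side");u=cams.grab_frame("top");print(proj("side",np.array([*B,124])),robot.read_state()["clock"])
A=cv2.resize(t[170:270,300:400],(400,400),interpolation=3);C=cv2.resize(u[140:270,200:330],(400,400),interpolation=3)
cv2.imwrite("pics/end.png",cv2.convertScaleAbs(np.hstack([A,C]),alpha=1.8)[:,:,::-1])
```

```text
True [542.41  48.54 135.14] [-2.7  0.3  6.8]
[353.11853778 221.86980691] 31.6333
```

View pics/end.png

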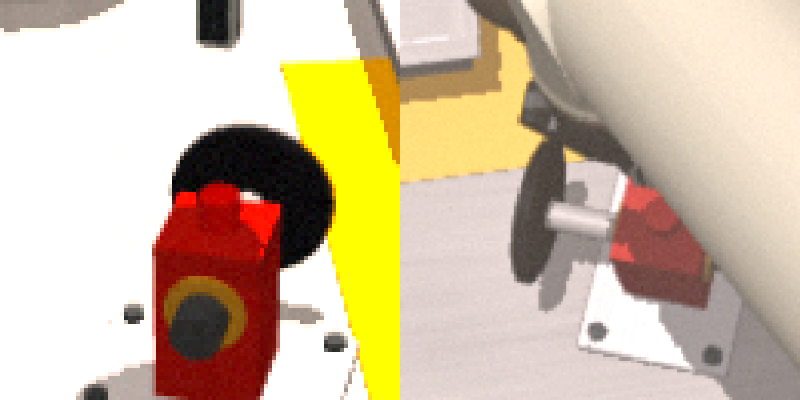

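The side crop shows the head sitting flush on the housing at crop (220,205), full (355,221), against the predicted home position (353,222). No shank is visible, and the robot is clear of everything.

```bash
python3 -c "
from rig import robot
print(robot.finish_job())"
```

```text
the job is handed in; nothing more can be done
None
```

The red pin is in the bore, caught in the cross-hole and pressed flush on the stand; everything is released and the job was handed in at about 32 s of the 72 s allowed.

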